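Unload the bracket fixture and hold its sprung end stop back

TASK

Slide the vise jaw of the holding fixture fully open and leave it open, lift the finished bracket out and set it down (do not drop it) standing upright on its foot inside the wooden tray. Then pull the fixture's sprung end stop out by its red handle until its yellow pointer is level with the red mark line, and keep holding it there so that the next, longer blank can be loaded: the job finishes with the gripper still holding the stop at the mark. Leave the knife, the pliers and the jar alone.

Things in the scene. Friction and masses are not known exactly. Their poses are not given: they have to be found in the camera images.
- fixture: Grey fixture fixed to the bench. Origin on the bench below the middle of the clamped bracket; x from sliding to fixed jaw, y along the end stop's pull, z up. In its mm: plate x -135 to 65, y -70 to 220, 20 thick; fixed jaw x 28.5 to 52.5, y -45 to 45, top z 34; blue spring housing x -30 to 30, y 60 to 90, top z 40; an aluminium scale lies beside the end stop.
- vise_jaw (a joint): Travel (m) of the steel sliding jaw: about 0 clamped, 0.045 fully open. Slides along the fixture's -x (roughly towards the robot) against about 4 N of friction, no spring, stays where left. Closed, its lip reaches 10 mm over the bracket's foot plate and blocks lifting.
- jaw_grip (a point): Grip point on the sliding jaw's black upright handle, 63 mm above the bench. Handle 16 mm (fixture x) by 30 mm (fixture y), from 36 to 82 mm above the bench; jaw block below it 40 by 90 mm. Moves with the jaw. Jaw closed, the bracket's rib is 40 mm from the handle's near face.
- bracket_centre (a point): Centre (29 mm above the underside) of the bare-steel welded bracket, 0.44 to 0.72 kg. Foot 56 mm (own x) by 90 (own y) by 8 thick; on its middle an upright rib 12 thick (x), 60 long (y), its top 29 mm above this point. Axes as the fixture's at the start, this point 49 mm above the bench. Grip across the rib from above, some 9 mm above this point.
- bracket: The same bracket, origin at the centre of the underside of its foot.
- tray: Fixed open wooden tray, outside 150 mm (own x) by 170 mm (own y) by 30 mm high, walls and floor 5 mm thick; origin at the centre of its underside, on the bench. A bracket standing in it has its centre 34 mm above the bench.
- end_stop (a joint): Travel of the sprung end stop in m: 0 at rest (fully in), 0.07 at most. It slides along the fixture's local +y; the spring pulls it back in with 5.4 N at rest, plus 180 N per m of travel (10 to 16 N at the mark). Let go, it returns to 0.
- stop_grip (a point): Grip point on the end stop's red upright handle, 63 mm above the bench. Handle 30 mm (fixture x) by 16 mm (fixture y), from 24 to 84 mm above the bench; 27 mm of free room between it and the blue housing at rest. Moves with the stop; at rest at fixture (0, 125) mm.
- stop_pointer (a point): Tip of the yellow pointer on the end stop, 30 mm above the bench, 38 mm in fixture x from the red handle's middle and at the same fixture y. Axes parallel to the fixture's.
- mark_line (a point): Middle of the red mark line, 20 mm long (fixture x), 4 mm wide (fixture y), on the scale beside the end stop, 23 mm above the bench. Axes parallel to the fixture's. It is 28 to 55 mm beyond the pointer's rest place; the stop is at the mark when pointer and line have the same fixture y.
- knife: Loose knife with a dark wooden handle, 250 mm long, lying on the bench beyond the fixture; leave alone.
- pliers: Loose pliers with red handles, 195 mm long, lying on the bench to the robot's left; leave alone.
- oil_jar: Loose amber jar with a black cap, 56 mm across and 75 mm high; leave alone.
Not all that is in view belongs to the job. What is shaped like the bracket but blue or pink is not meant.

How it is judged:
By the outcome, as a careful person would: the job done as asked, in the order asked, and still so for the second after the job is handed in, while the arm keeps its last pose, push and grip.
It also fails if it takes over 61 s, if anything falls off the work surface, if the arm or the gripper's body presses on something with over 40 N, if the wrist force passes 120 N, or if a joint passes its speed limit or range.

ROBOT

A 7-joint arm with a two-finger parallel gripper is mounted at the origin on the work surface. World frame = base frame: x ahead of the robot, y to its left, z up, the work surface at z = 0. Lengths are in m, angles in rad, forces in N, time in s.
With the tool pointing down it reaches from about 0.4 to 0.85 m from the base axis. Payload 4.5 kg.
Tool frame: the origin (TCP) lies between the finger pads; the fingertips stand 19 mm ahead of it and the grasp point (between the pads) is the TCP (r.tips_ahead is the distance from the TCP to the fingertips, in m); z points along the fingers, y is the line along which they close (so a half turn about z gives the same grasp; the last joint's range is limited). The gripper opens to 88 mm and grips with 3 to 60 N. Pads are 18 mm wide; open, the fingers measure 123 mm over their backs; the gripper's body (75 mm by 187 mm) begins 45 mm behind the grasp point.
Start: joints at [-1.168, 0.689, -0.195, 1.565, 0.157, 0.902, -0.215], TCP at [0.225, 0.583, 0.258] pointing down, gripper open.
Joint ranges: [-3.01, 3.01], [-0.46, 2.08], [-1.47, 1.51], [0.13, 2.56], [-1, 4.14], [0.04, 2.09], [-2.66, 2.66]. Speed limits (rad/s): [2.57, 2.57, 3.14, 3.14, 3.14, 3.14, 3.14].

INTERFACE

Orientations are given as a unit quaternion [x, y, z, w].
In Python, from plant import r, cams, models gives the robot as it stands. The module is installed in compiled form; this text tells all that it offers.
- The arm moves only by the tool jog_arm, never from a script. Its arguments are lists of equal length, an entry for each row: "turn": the turn, a rotation vector about the tool's x, y, z in rad, a list of three; "translation": the shift along the tool's x, y, z in m, a list of three; "grip": the closure, from 0 (fully open) to 1 (shut). In form: {"turn": [[ax, ay, az], ...], "translation": [[tx, ty, tz], ...], "grip": [grip, ...]}. A call has 1 to 20 rows; each row is the pose to reach, as a shift and turn from the pose commanded when the call began, along the tool's axes at that moment; what a row does not reach only later rows make up. A row lasts 1/8 s, in which the tool goes at most 62.5 mm and 10.7 degrees, less where a joint would pass 70% of its speed; a pose out of reach is approached as far as the arm can. A call with a gripper value outside its range is refused whole. The fingers move at their own pace and stop on an object; "force" is the grip in N (left out, the last holds). Time passes only in rows, so rows that repeat a pose let the fingers close. It gives the time, the measured TCP pose, the force, the opening and the grip force at its end, in the units of the state.
- r.get_state(): the state, without advancing time (a new reading comes with each control period).
- cams.snapshot(name): name is "side" or "top"; returns the picture (420x560x3 uint8, red, green, blue); there is no depth.
- cams.camera_params(name): a dict with "fx", "fy", "cx", "cy" (pixels), "eye" and "orientation" of the camera in the world. Camera axes: x right, y up, looking along -z (the intrinsics and any distortion apply to the point x, -y, -z); pixel columns grow to the right and rows downward; lengths in m; the calibration is good to about 2 mm. A picture is of the moment at which its call begins. camera_params takes no time and is no camera call.
- r.finish_job(): hands the job in; it is judged then, once.
Trained networks look in the newest picture that a camera, given by its name, has taken for a name from the list of things; names that differ only in an ending like _2 or _b are one class to them, and where a whole thing is asked for, a point or a joint stands for the part that bears it (a point fixed in the world has none). Each returns a list of dicts, best first, with "p" (0 to 1); they miss things now and then, are a little off and sometimes report something else, mostly with a low value. They report only what shows in the picture. A call takes as long as a camera call. They do not tell look-alikes from the thing itself.
- models.find_in(camera, name): "position" ([x, y, z] in m, in world coordinates, good to about 4 mm: the middle of the surface that is visible of it).
- models.masks_of(camera, name): "pixels" (420x560 bool, what is visible of it).
- models.place_of(camera, name): "position" ([x, y, z] in m, in world coordinates, good to about 4 mm: a listed point, or the origin of a listed thing).
The state is a dict: "clock": time; "q": joint angles; "qd": joint speeds; "joint_torque": joint torques, N m; "tool_pos": TCP position; "eef_rot": TCP orientation; "contact_force": force on the tool from outside, world axes, zero at the start; "moment": the same for the moment, N m; "opening": opening from 0.0 (shut) to 1.0 (fully open); "finger_force": force on a finger pad.
Only numpy, scipy, OpenCV 4.12 (cv2) and the standard library are available. Lean on these libraries where they do the work, as an engineer would, in place of code of your own. Each camera call takes 0.05 s, during which the arm holds its last target. There are 200 camera calls.

## Working session

There is one attempt and no reset: what is moved stays moved. The work goes in short steps, Python scripts to look and compute and a tool call to move; the robot and the scene stay as the last step left them, time stands still between calls to the robot, and variables do not carry over. Pictures are saved under pics/ and viewed, at most 10 in all, crops included, and the job is handed in when it is done.

Besides the shell and the picture viewer there is one more tool, called after "Call:" as a command line: name --argument value ..., lists and objects as JSON in quotes. jog_arm: Moves the arm, as the interface text tells. Its arguments: {"type":"object","properties":{"turn":{"type":"array"},"translation":{"type":"array"},"grip":{"type":"array"},"force":{"type":"number"}},"required":["turn","translation","grip"]}

```bash
mkdir -p pics; python3 - <<'E'
from plant import r,cams,models
import cv2,numpy as np
for c in("top","side"):
    im=cams.snapshot(c); cv2.imwrite(f"pics/{c}0.png",im[:,:,::-1])
    p=cams.camera_params(c); print(c,p)
    for n in("fixture","jaw_grip","bracket_centre","tray","stop_grip","stop_pointer","mark_line","bracket"):
        print(n,[(np.round(d["position"],3).tolist(),round(d["p"],2)) for d in models.place_of(c,n)[:4]])
s=r.get_state(); print(s)
E
```

```text
top {'fx': 414.06467941731586, 'fy': 414.06467941731586, 'cx': 276.90318656151055, 'cy': 210.77842539906024, 'eye': array([0.37246385, 0.0963383 , 1.15102824]), 'orientation': array([-0.0623508 ,  0.06540135,  0.71319617, -0.69511601])}
fixture [([0.529, 0.008, -0.002], 0.88)]
jaw_grip [([0.473, 0.004, 0.06], 0.56)]
bracket_centre [([0.344, -0.207, 0.03], 0.97), ([0.727, 0.255, 0.033], 0.95), ([0.689, -0.089, 0.029], 0.79)]
tray [([0.519, -0.292, -0.002], 0.81)]
stop_grip [([0.508, 0.135, 0.064], 0.69)]
stop_pointer [([0.547, 0.139, 0.028], 0.46), ([0.528, 0.011, 0.049], 0.39)]
mark_line [([0.789, -0.005, 0.001], 0.42)]
bracket [([0.689, -0.09, -0.0], 0.89), ([0.352, -0.202, 0.001], 0.71), ([0.528, 0.016, 0.018], 0.66), ([0.733, 0.255, 0.0], 0.63)]
side {'fx': 414.5578227280106, 'fy': 414.5578227280106, 'cx': 289.93160794840475, 'cy': 207.36586594831513, 'eye': array([0.34603023, 0.61501229, 0.67700003]), 'orientation': array([-0.07328224,  0.35864467,  0.91443854, -0.17264379])}
fixture [([0.524, 0.013, 0.005], 0.79), ([0.543, 0.194, 0.02], 0.33), ([0.54, 0.145, 0.028], 0.2)]
jaw_gr
[... 576 characters left out ...]
k': 0.9, 'q': array([-1.16819268,  0.6891093 , -0.19458699,  1.56528192,  0.1573379 ,
        0.90250291, -0.215063  ]), 'qd': array([ 0.00010146, -0.00055363, -0.00138906, -0.00013715, -0.00105658,
       -0.00028494, -0.00067874]), 'joint_torque': array([-9.51480217e-06, -5.27488840e+01, -1.26723368e+00, -1.53749424e+01,
       -5.20038942e-02, -7.67333167e-04,  1.99695006e-05]), 'tool_pos': array([0.22531454, 0.58300715, 0.25774142]), 'eef_rot': array([1.83323839e-01, 9.83052576e-01, 4.07626352e-05, 1.97854161e-05]), 'contact_force': array([-0.28868631,  1.21333014,  0.06567336]), 'moment': array([ 0.0195228 , -0.06731944, -0.03855894]), 'finger_force': 0.0, 'opening': 1.0028798574878348}
```

View pics/top0.png

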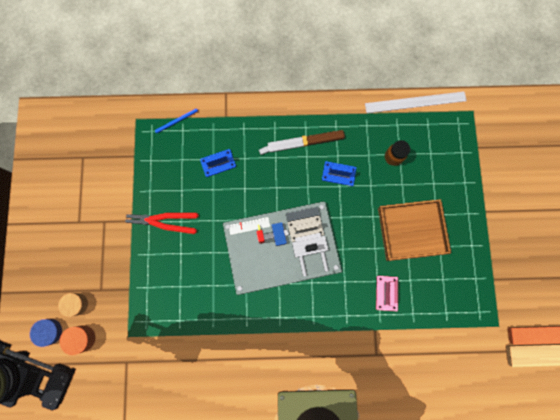

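View pics/side0.png

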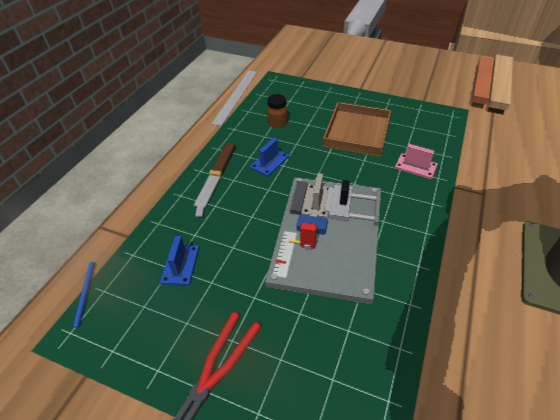

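The bracket-shaped things in the top picture are blue at (218,162), blue at (339,174), pink at (387,293) and bare steel clamped in the fixture at (305,228). The steel one is meant: its colour fits and it is held in the jaw. The tray is at (415,230), the red stop handle at (261,235), and the red mark on the white scale at about (242,227). Next I'll confirm with a crop and measure.

```bash
cat > h.py <<'E'
from plant import r,cams,models
import cv2,numpy as np
from scipy.spatial.transform import Rotation as R
def pix2w(c,u,v,z):
    p=cams.camera_params(c); d=np.array([(u-p["cx"])/p["fx"],-(v-p["cy"])/p["fy"],-1.])
    d=R.from_quat(p["orientation"]).apply(d); e=p["eye"]; return e+d*(z-e[2])/d[2]
def w2pix(c,P):
    p=cams.camera_params(c); q=R.from_quat(p["orientation"]).inv().apply(np.array(P)-p["eye"])
    return p["cx"]+p["fx"]*q[0]/-q[2], p["cy"]+p["fy"]*q[1]/q[2]
E
python3 - <<'E'
from h import *
for n,z in(("tray",.03),("fixture",.02)):
    cams.snapshot("top")
    d=models.masks_of("top",n)[0]; m=d["pixels"].astype(np.uint8)
    ys,xs=np.nonzero(m); pts=np.array([pix2w("top",u,v,z)[:2] for u,v in zip(xs,ys)],np.float32)
    print(n,d["p"],cv2.minAreaRect(pts*1000),cv2.boxPoints(cv2.minAreaRect(pts*1000)).round().tolist())
t=cv2.imread("pics/top0.png")[195:300,210:350]; s=cv2.imread("pics/side0.png")[170:305,260:400]
a=cv2.resize(t,(560,420),interpolation=3); cv2.imwrite("pics/c.png",a)
b=cv2.resize(s,(580,560),interpolation=3); cv2.imwrite("pics/d.png",b)
full=cv2.imread("pics/side0.png").astype(int)
B,G,Rr=full[...,0],full[...,1],full[...,2]
for nm,m in(("red",(Rr>150)&(G<80)&(B<90)),("yel",(Rr>150)&(G>130)&(B<90))):
    k,l,st,ce=cv2.connectedComponentsWithStats(m[170:305,260:400].astype(np.uint8))
    for i in range(1,k):
        u,v=ce[i]+[260,170]; print(nm,st[i],u.round(1),v.round(1),pix2w("side",u,v,.023 if nm=="red" else .03).round(4))
E
```

```text
Traceback (most recent call last):
  File "h.py", line 5, in pix2w
    p=cams.camera_params(c); d=np.array([(u-p["cx"])/p["fx"],-(v-p["cy"])/p["fy"],-1.])
ValueError: time passes only in moves, steps and waits
```

```bash
cat > h.py <<'E'
from plant import r,cams,models
import cv2,numpy as np
from scipy.spatial.transform import Rotation as R
C={c:cams.camera_params(c) for c in("top","side")}
def pix2w(c,u,v,z):
    p=C[c]; d=np.stack([(u-p["cx"])/p["fx"],-(v-p["cy"])/p["fy"],-1.+0*u],-1)
    d=R.from_quat(p["orientation"]).apply(d); e=p["eye"]; return e+d*((z-e[2])/d[...,2])[...,None]
E
python3 - <<'E'
from h import *
for n,z in(("tray",.03),("fixture",.02)):
    cams.snapshot("top")
    d=models.masks_of("top",n)[0]; m=d["pixels"].astype(np.uint8)
    ys,xs=np.nonzero(m); pts=pix2w("top",xs,ys,z)[:,:2].astype(np.float32)
    print(n,d["p"],cv2.minAreaRect(pts*1000),cv2.boxPoints(cv2.minAreaRect(pts*1000)).round().tolist())
t=cv2.imread("pics/top0.png")[195:300,210:350]; s=cv2.imread("pics/side0.png")[170:305,260:400]
a=cv2.resize(t,(560,420),interpolation=3); cv2.imwrite("pics/c.png",a)
b=cv2.resize(s,(580,560),interpolation=3); cv2.imwrite("pics/d.png",b)
full=cv2.imread("pics/side0.png").astype(int)
B,G,Rr=full[...,0],full[...,1],full[...,2]
for nm,m in(("red",(Rr>150)&(G<80)&(B<90)),("yel",(Rr>150)&(G>130)&(B<90))):
    k,l,st,ce=cv2.connectedComponentsWithStats(m[170:305,260:400].astype(np.uint8))
    for i in range(1,k):
        u,v=ce[i]+[260,170]; print(nm,st[i],u.round(1),v.round(1),pix2w("side",u,v,.023 if nm=="red" else .03).round(4))
E
```

```text
tray 0.9 ((517.1929931640625, -280.911376953125), (151.06712341308594, 175.89479064941406), 4.641770362854004) [[435.0, -199.0], [449.0, -375.0], [600.0, -362.0], [585.0, -187.0]]
fixture 0.56 ((481.01678466796875, 80.71993255615234), (204.50149536132812, 294.0439758300781), 10.853076934814453) [[353.0, 206.0], [408.0, -83.0], [609.0, -44.0], [554.0, 244.0]]
red [41 53 15  8 91] 308.2 226.3 [0.5216 0.0876 0.023 ]
red [16 90 10  3 20] 280.5 261.0 [0.5414 0.1892 0.023 ]
yel [30 70 10  3 19] 294.5 241.2 [0.5318 0.1394 0.03  ]
```

View pics/d.png

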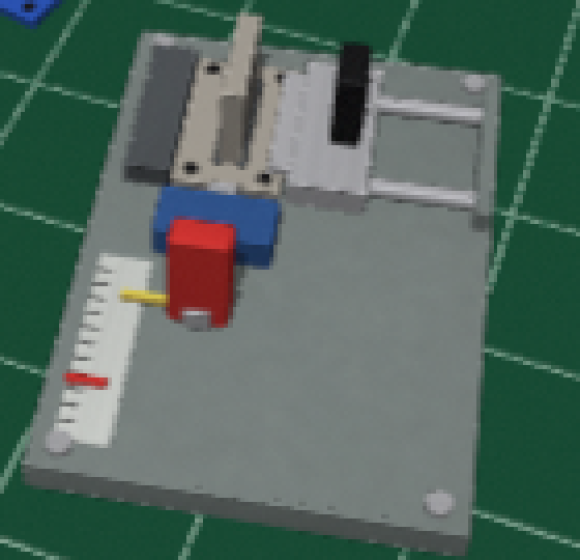

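View pics/c.png

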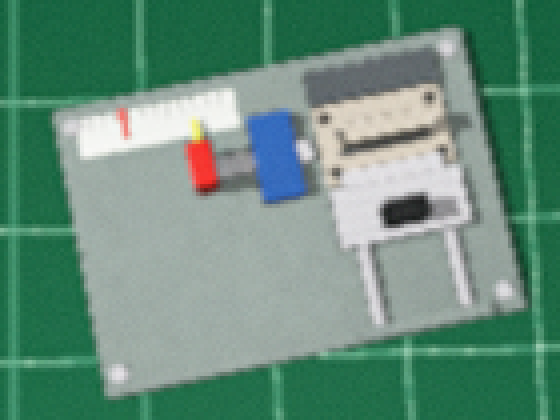

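The crops show the bare-steel bracket clamped between the dark fixed jaw and the sliding jaw, with its rib at (385,138) in the top crop. The black jaw handle is at (407,210), the red stop handle at (202,165), the yellow pointer at (197,130) and the red mark at (124,124). My fixture fit agrees with the networks: origin about (0.528, 0.013), yaw 0.185. The mark is about 46 mm beyond the pointer.

```bash
cat >> h.py <<'E'
O=np.array([.528,.013]); YAW=.185
def fx(x,y,z):
    c,s=np.cos(YAW),np.sin(YAW); return np.array([O[0]+c*x-s*y,O[1]+s*x+c*y,z])
def to(P,ang):
    "tool-frame shift and turn from the present pose to P, pointing down, closing line at ang (mod pi)"
    s=r.get_state(); M=R.from_quat(s["eef_rot"]); y=M.apply([0,1,0]); a=np.arctan2(y[1],y[0])
    a=a+(ang-a+np.pi/2)%np.pi-np.pi/2
    x=[np.sin(a),-np.cos(a),0]; yy=[np.cos(a),np.sin(a),0]
    N=R.from_matrix(np.array([x,yy,[0,0,-1]]).T)
    print("shift",M.inv().apply(np.array(P)-s["tool_pos"]).round(4).tolist(),"turn",(M.inv()*N).as_rotvec().round(4).tolist(),"q7",s["q"][6].round(2))
E
python3 -c "
from h import *
to(fx(-54,0,0)*[0,0,0]+fx(-.054,0,.15),YAW+np.pi/2)
to(fx(-.054,0,.15),YAW)"
```

```text
Traceback (most recent call last):
  File "h.py", line 16, in to
    N=R.from_matrix(np.array([x,yy,[0,0,-1]]).T)
  File "scipy/spatial/transform/_rotation.pyx", line 1143, in scipy.spatial.transform._rotation.Rotation.from_matrix
ValueError: Non-positive determinant (left-handed or null coordinate frame) in rotation matrix 0: [[ 0.98293625 -0.18394653  0.        ]
 [ 0.18394653  0.98293625  0.        ]
 [ 0.          0.         -1.        ]].
```

```bash
sed -i 's/x=\[np.sin(a),-np.cos(a),0\]/x=[-np.sin(a),np.cos(a),0]/' h.py
python3 -c "
from h import *
to(fx(-.054,0,.15),YAW+np.pi/2)"
```

```text
shift [-0.4419, -0.451, 0.1077] turn [0.0, -0.0, -0.5538] q7 -0.22
```

Call:
jog_arm --turn '[[0,0,-0.08],[0,0,-0.16],[0,0,-0.24],[0,0,-0.32],[0,0,-0.4],[0,0,-0.48],[0,0,-0.554],[0,0,-0.554],[0,0,-0.554],[0,0,-0.554],[0,0,-0.554],[0,0,-0.554],[0,0,-0.554],[0,0,-0.554],[0,0,-0.554],[0,0,-0.554]]' --translation '[[-0.035,-0.035,0],[-0.07,-0.07,0],[-0.105,-0.107,0],[-0.14,-0.143,0],[-0.175,-0.178,0],[-0.21,-0.214,0.01],[-0.245,-0.25,0.03],[-0.28,-0.285,0.05],[-0.315,-0.32,0.07],[-0.35,-0.357,0.09],[-0.385,-0.392,0.1077],[-0.42,-0.43,0.1077],[-0.442,-0.451,0.1077],[-0.442,-0.451,0.1077],[-0.442,-0.451,0.1077],[-0.442,-0.451,0.1077]]' --grip '[0.35,0.35,0.35,0.35,0.35,0.35,0.35,0.35,0.35,0.35,0.35,0.35,0.35,0.35,0.35,0.35]' --force 35

```text
clock: 3.2
tool_pos: [0.4747, 0.0046, 0.1502]
eef_rot: [-0.094, 0.996, 0.0, 0.0]
contact_force: [0.6, -0.1, 0.8]
opening: 0.647
finger_force: 0.0
```

```bash
python3 - <<'E'
from h import *
for c in("top","side"):
    im=cams.snapshot(c); cv2.imwrite(f"pics/{c}1.png",im[:,:,::-1])
    print(c,[(d["position"].round(4) if hasattr(d["position"],"round") else d["position"],d["p"]) for d in models.place_of(c,"jaw_grip")[:2]])
im=cv2.imread("pics/side1.png")[120:310,230:420]; cv2.imwrite("pics/e.png",cv2.resize(im,(570,570),interpolation=3))
print(fx(-.054,0,.063),r.get_state()["tool_pos"],r.get_state()["opening"])
to(fx(-.054,0,.063),YAW+np.pi/2)
E
```

```text
top [([0.7333, -0.2503, -0.0036], 0.62), ([0.4708, 0.0012, 0.0617], 0.58)]
side [([0.4679, 0.0023, 0.057], 0.88)]
[0.47492144 0.00306689 0.063     ] [0.47481413 0.00381483 0.15007645] 0.6515450175122235
shift [0.0, -0.0008, 0.0871] turn [0.0002, -0.0, 0.0018] q7 1.08
```

View pics/e.png

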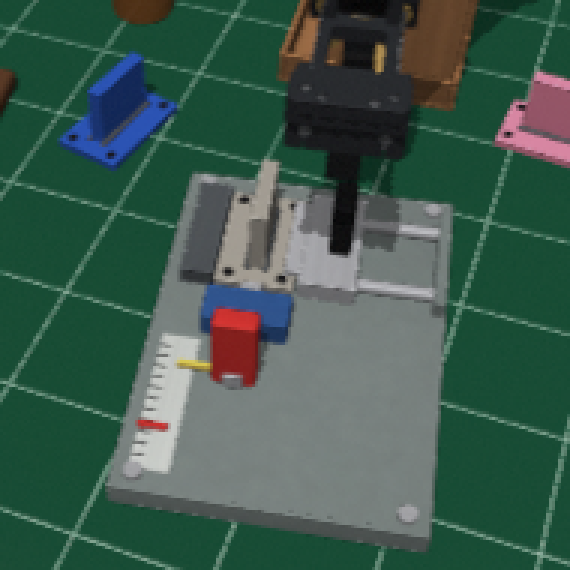

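The side crop shows the gripper above the black handle, with the handle still at its closed place. I'll go down on it and close.

Call:
jog_arm --turn '[[0,0,0],[0,0,0],[0,0,0],[0,0,0],[0,0,0],[0,0,0],[0,0,0],[0,0,0],[0,0,0],[0,0,0]]' --translation '[[0.003,0,0.03],[0.003,0,0.06],[0.003,0,0.08],[0.003,0,0.087],[0.003,0,0.087],[0.003,0,0.087],[0.003,0,0.087],[0.003,0,0.087],[0.003,0,0.087],[0.003,0,0.087]]' --grip '[0.35,0.35,0.35,0.35,0.35,0.8,0.8,0.8,0.8,0.8]' --force 35

```text
clock: 4.65
tool_pos: [0.4723, 0.0027, 0.0634]
eef_rot: [-0.093, 0.996, 0.0, 0.0]
contact_force: [-0.8, 1.0, 5.8]
opening: 0.337
finger_force: 35.0
```

```bash
python3 - <<'E'
from h import *
s=r.get_state(); print(s["tool_pos"],s["opening"]*88,s["finger_force"],s["contact_force"])
E
```

```text
[0.47227929 0.00272767 0.06341018] 29.633143877662707 34.999149749055505 [-0.78891745  0.98265602  5.76317817]
```

Call:
jog_arm --turn '[[0,0,0],[0,0,0],[0,0,0],[0,0,0],[0,0,0],[0,0,0],[0,0,0],[0,0,0],[0,0,0]]' --translation '[[0.007,0,0],[0.014,0,0],[0.021,0,0],[0.028,0,0],[0.035,0,0],[0.041,0,0],[0.045,0,0],[0.046,0,0],[0.046,0,0]]' --grip '[0.8,0.8,0.8,0.8,0.8,0.8,0.8,0.8,0.8]'

```text
clock: 5.78
tool_pos: [0.4302, -0.0051, 0.0634]
eef_rot: [-0.093, 0.996, 0.0, 0.003]
contact_force: [10.0, 2.0, 5.2]
opening: 0.339
finger_force: 35.0
```

```bash
python3 - <<'E'
from h import *
s=r.get_state(); print(s["tool_pos"],s["contact_force"],np.linalg.norm((s["tool_pos"]-[.47228,.00273,0])[:2]))
E
```

```text
[ 0.430219   -0.00507675  0.06341822] [9.95440183 2.03146327 5.24341138] 0.042779355958931925
```

Call:
jog_arm --turn '[[0,0,0],[0,0,0],[0,0,0],[0,0,0]]' --translation '[[0.003,0,0],[0.005,0,0],[0.005,0,0],[0.005,0,0]]' --grip '[0.8,0.8,0.8,0.8]'

```text
clock: 6.28
tool_pos: [0.43, -0.0051, 0.0634]
eef_rot: [-0.093, 0.996, 0.001, 0.007]
contact_force: [17.2, 5.0, -1.6]
opening: 0.334
finger_force: 35.0
```

```bash
python3 - <<'E'
from h import *
s=r.get_state(); print(s["tool_pos"],s["contact_force"],np.linalg.norm((s["tool_pos"]-[.47228,.00273,0])[:2]))
E
```

```text
[ 0.43003317 -0.00511658  0.06344891] [17.21910941  4.99879979 -1.56439831] 0.04296933068741736
```

The jaw is against its end stop: force rose to 17 N with no further motion. I'll release it, rise and go over the bracket.

Call:
jog_arm --turn '[[0,0,0],[0,0,0],[0,0,0],[0,0,0],[0,0,0],[0,0,0],[0,0,0]]' --translation '[[-0.006,0,0],[-0.006,0,0],[-0.006,0,0],[-0.006,0,-0.03],[-0.006,0,-0.07],[-0.006,0,-0.1],[-0.006,0,-0.1]]' --grip '[0.35,0.35,0.35,0.35,0.35,0.35,0.35]'

```text
clock: 7.15
tool_pos: [0.4278, -0.0065, 0.1646]
eef_rot: [-0.092, 0.996, -0.0, 0.001]
contact_force: [-0.5, -0.4, -1.3]
opening: 0.65
finger_force: 0.0
```

```bash
python3 - <<'E'
from h import *
s=r.get_state(); print(s["tool_pos"],s["contact_force"])
for c in("top","side"):
    im=cams.snapshot(c); cv2.imwrite(f"pics/{c}2.png",im[:,:,::-1])
    for n in("jaw_grip","bracket_centre"): print(c,n,[(np.round(d["position"],4).tolist(),round(d["p"],2)) for d in models.place_of(c,n)[:4]])
to(fx(0,0,.12),YAW+1e-2);to(fx(0,0,.058),YAW-1e-2)
E
```

```text
[ 0.42779464 -0.00650837  0.16455628] [-0.47867676 -0.44994919 -1.28663667]
top jaw_grip []
top bracket_centre [([0.5263, 0.0118, 0.0512], 0.91), ([0.6838, -0.0899, 0.0314], 0.89), ([0.7267, 0.2551, 0.0348], 0.62), ([0.3455, -0.2045, 0.0309], 0.5)]
side jaw_grip [([0.429, -0.0082, 0.0603], 0.73)]
side bracket_centre [([0.3436, -0.2024, 0.0248], 0.77), ([0.5228, 0.009, 0.0457], 0.65), ([0.7308, 0.2564, 0.0291], 0.65), ([0.5062, 0.1322, 0.0561], 0.52)]
shift [-0.1028, 0.0, 0.0418] turn [-0.002, -0.0017, 1.5615] q7 0.78
shift [-0.1029, 0.0, 0.1038] turn [0.0017, -0.002, -1.5601] q7 0.78
```

Call:
jog_arm --turn '[[0,0,0.16],[0,0,0.32],[0,0,0.48],[0,0,0.64],[0,0,0.8],[0,0,0.96],[0,0,1.12],[0,0,1.28],[0,0,1.44],[0,0,1.571],[0,0,1.571],[0,0,1.571],[0,0,1.571]]' --translation '[[-0.01,0,0],[-0.02,0,0],[-0.035,0,0],[-0.05,0,0],[-0.06,0,0],[-0.07,0,0],[-0.08,0,0],[-0.09,0,0.01],[-0.1,0,0.02],[-0.102,0,0.03],[-0.102,0,0.041],[-0.102,0,0.041],[-0.102,0,0.041]]' --grip '[0.35,0.35,0.35,0.35,0.35,0.35,0.35,0.35,0.35,0.35,0.35,0.35,0.35]'

```text
clock: 9.07
tool_pos: [0.5279, 0.0129, 0.1219]
eef_rot: [0.638, 0.77, -0.0, -0.0]
contact_force: [0.3, -0.2, 0.7]
opening: 0.653
finger_force: 0.0
```

```bash
python3 - <<'E'
from h import *
to(fx(-.001,0,.058),YAW)
for c in("top","side"):
    im=cams.snapshot(c); cv2.imwrite(f"pics/{c}3.png",im[:,:,::-1])
a=cv2.imread("pics/side3.png")[130:310,250:410];b=cv2.imread("pics/top3.png")[180:300,210:350]
cv2.imwrite("pics/f.png",np.hstack([cv2.resize(a,(400,450),interpolation=3),cv2.resize(b,(400,450),interpolation=3)]))
E
```

```text
shift [0.0, -0.0009, 0.0639] turn [-0.0004, -0.0001, 0.0013] q7 -0.23
```

View pics/f.png

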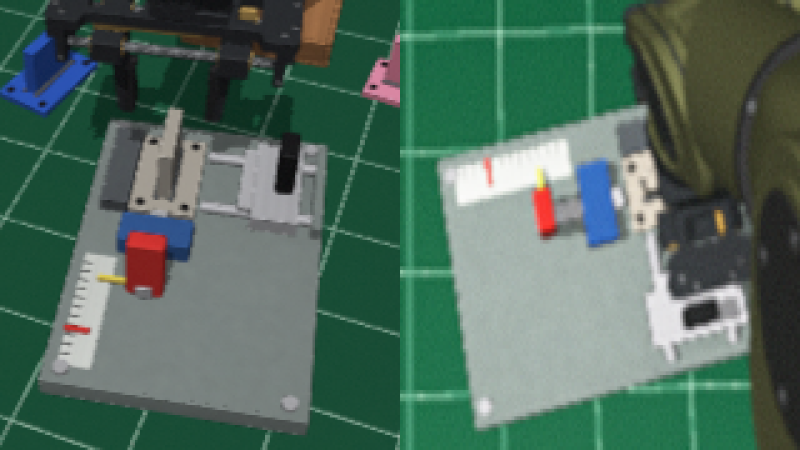

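The jaw now stands fully open: its handle is at (288,165) in the left crop, well clear of the foot. The fingers are on either side of the rib at (172,150). I'll lower and grip.

Call:
jog_arm --turn '[[0,0,0],[0,0,0],[0,0,0],[0,0,0],[0,0,0],[0,0,0],[0,0,0],[0,0,0],[0,0,0],[0,0,0],[0,0,0],[0,0,0]]' --translation '[[0,-0.001,0.02],[0,-0.001,0.04],[0,-0.001,0.055],[0,-0.001,0.064],[0,-0.001,0.064],[0,-0.001,0.064],[0,-0.001,0.064],[0,-0.001,0.064],[0,-0.001,0.064],[0,-0.001,0.064],[0,-0.001,0.064],[0,-0.001,0.064]]' --grip '[0.35,0.35,0.35,0.35,0.35,0.97,0.97,0.97,0.97,0.97,0.97,0.97]' --force 45

```text
clock: 10.68
tool_pos: [0.5271, 0.0127, 0.0581]
eef_rot: [0.639, 0.769, 0.0, 0.0]
contact_force: [0.0, -0.0, 2.2]
opening: 0.131
finger_force: 45.0
```

```bash
python3 - <<'E'
from h import *
s=r.get_state(); print(s["tool_pos"],s["contact_force"],s["opening"]*88,s["finger_force"])
E
```

```text
[0.52707465 0.0127428  0.05810383] [ 0.006755   -0.03531036  2.15804581] 11.535927189372016 44.999561291188
```

Gripped at 11.5 mm, which matches the rib. Lifting.

Call:
jog_arm --turn '[[0,0,0],[0,0,0],[0,0,0],[0,0,0],[0,0,0],[0,0,0],[0,0,0]]' --translation '[[0,0,-0.01],[0,0,-0.025],[0,0,-0.05],[0,0,-0.08],[0,0,-0.11],[0,0,-0.12],[0,0,-0.12]]' --grip '[0.97,0.97,0.97,0.97,0.97,0.97,0.97]'

```text
clock: 11.55
tool_pos: [0.527, 0.0126, 0.1784]
eef_rot: [0.639, 0.769, 0.0, 0.0]
contact_force: [-0.2, 0.5, -6.4]
opening: 0.13
finger_force: 45.0
```

```bash
python3 - <<'E'
from h import *
s=r.get_state(); print(s["tool_pos"],s["contact_force"],s["opening"]*88,s["finger_force"])
for c in("top","side"):
    cams.snapshot(c)
    for n in("tray","bracket_centre"): print(c,n,[(np.round(d["position"],4).tolist(),round(d["p"],2)) for d in models.place_of(c,n)[:4]])
to([.518,-.286,.15],np.radians(4.6))
E
```

```text
[0.5270374  0.01259562 0.17839657] [-0.20302961  0.46624064 -6.40842207] 11.430299262695026 44.99936951324344
top tray [([0.5187, -0.2906, -0.002], 0.75), ([0.7862, -0.0035, 0.0031], 0.68)]
top bracket_centre [([0.7259, 0.258, 0.0342], 0.63), ([0.5305, 0.01, 0.171], 0.51)]
side tray [([0.5179, -0.283, 0.0022], 0.96), ([0.4257, -0.0047, 0.0583], 0.51)]
side bracket_centre [([0.7284, 0.2604, 0.0293], 0.92), ([0.6862, -0.0889, 0.0272], 0.75), ([0.3454, -0.2038, 0.0282], 0.73), ([0.5244, 0.0126, 0.1658], 0.65)]
shift [-0.2921, -0.0634, 0.0271] turn [-0.0019, -0.0002, 0.1049] q7 -0.2
```

Call:
jog_arm --turn '[[0,0,0],[0,0,0.03],[0,0,0.06],[0,0,0.1],[0,0,0.1],[0,0,0.1],[0,0,0.1],[0,0,0.1],[0,0,0.1],[0,0,0.1],[0,0,0.1],[0,0,0.1],[0,0,0.1]]' --translation '[[-0.01,-0.002,0],[-0.035,-0.008,0],[-0.07,-0.015,0],[-0.105,-0.023,0],[-0.14,-0.03,0],[-0.175,-0.038,0],[-0.21,-0.046,0],[-0.24,-0.053,0],[-0.27,-0.059,0],[-0.285,-0.062,0.01],[-0.292,-0.0635,0.027],[-0.292,-0.0635,0.027],[-0.292,-0.0635,0.027]]' --grip '[0.97,0.97,0.97,0.97,0.97,0.97,0.97,0.97,0.97,0.97,0.97,0.97,0.97]'

```text
clock: 13.48
tool_pos: [0.5187, -0.2841, 0.1506]
eef_rot: [0.676, 0.737, 0.0, -0.001]
contact_force: [0.1, -0.1, -6.8]
opening: 0.133
finger_force: 45.0
```

```bash
python3 - <<'E'
from h import *
s=r.get_state(); print(s["tool_pos"],s["contact_force"],s["opening"]*88,s["q"].round(2))
for c in("top","side"):
    im=cams.snapshot(c); cv2.imwrite(f"pics/{c}4.png",im[:,:,::-1])
    print(c,[(np.round(d["position"],4).tolist(),round(d["p"],2)) for d in models.place_of(c,"bracket_centre")[:4]])
a=cv2.imread("pics/side4.png")[40:220,280:440];b=cv2.imread("pics/top4.png")[160:300,350:490]
cv2.imwrite("pics/g.png",np.hstack([cv2.resize(a,(400,450),interpolation=3),cv2.resize(b,(400,450),interpolation=3)]))
E
```

```text
[ 0.51872491 -0.2840727   0.15060979] [ 0.11921802 -0.09965422 -6.80504374] 11.706277715828959 [ 0.58  0.8  -0.26  1.76  0.32  0.63  0.21]
top [([0.6878, -0.092, 0.0316], 0.79), ([0.52, -0.2845, 0.1446], 0.75), ([0.7281, 0.2529, 0.0322], 0.75), ([0.3433, -0.2097, 0.0291], 0.6)]
side [([0.726, 0.2576, 0.0297], 0.78), ([0.6842, -0.0906, 0.0307], 0.68), ([0.5197, -0.2866, 0.1426], 0.61), ([0.3465, -0.2046, 0.0278], 0.56)]
```

View pics/g.png

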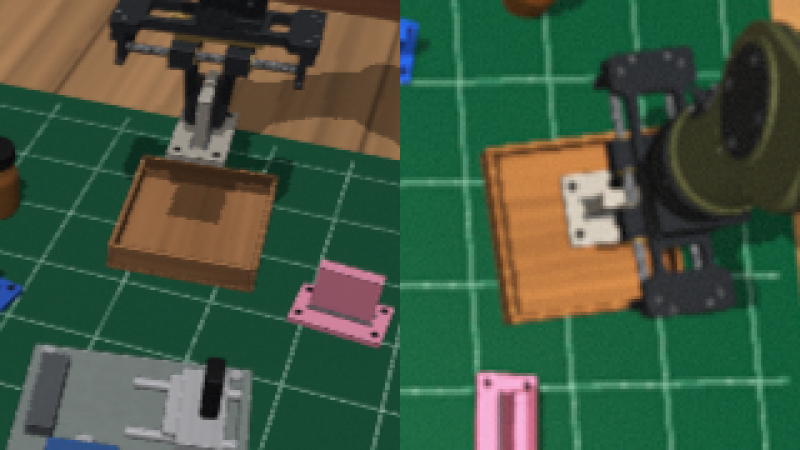

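The bracket hangs level above the tray, with its foot at (600,210) in the top crop, inside the tray walls. Lowering; contact is expected at TCP z of about 0.043.

Call:
jog_arm --turn '[[0,0,0],[0,0,0],[0,0,0],[0,0,0],[0,0,0],[0,0,0],[0,0,0],[0,0,0]]' --translation '[[0,0,0.02],[0,0,0.045],[0,0,0.07],[0,0,0.09],[0,0,0.1],[0,0,0.104],[0,0,0.106],[0,0,0.106]]' --grip '[0.97,0.97,0.97,0.97,0.97,0.97,0.97,0.97]'

```text
clock: 14.68
tool_pos: [0.5188, -0.2861, 0.0455]
eef_rot: [0.676, 0.736, 0.0, 0.0]
contact_force: [-0.8, 0.8, -7.1]
opening: 0.131
finger_force: 45.0
```

Call:
jog_arm --turn '[[0,0,0],[0,0,0],[0,0,0],[0,0,0]]' --translation '[[0,0,0.001],[0,0,0.002],[0,0,0.003],[0,0,0.003]]' --grip '[0.97,0.97,0.97,0.97]'

```text
clock: 15.18
tool_pos: [0.5186, -0.286, 0.0431]
eef_rot: [0.676, 0.736, -0.0, 0.0]
contact_force: [-3.2, 0.4, 5.7]
opening: 0.132
finger_force: 45.0
```

It is standing on the tray floor: the load reversed from -7 N to +6 N. Releasing and rising.

Call:
jog_arm --turn '[[0,0,0],[0,0,0],[0,0,0],[0,0,0],[0,0,0],[0,0,0],[0,0,0],[0,0,0],[0,0,0]]' --translation '[[0,0,0],[0,0,0],[0,0,0],[0,0,0],[0,0,-0.01],[0,0,-0.04],[0,0,-0.08],[0,0,-0.13],[0,0,-0.13]]' --grip '[0.7,0.65,0.65,0.65,0.65,0.65,0.65,0.65,0.65]'

```text
clock: 16.3
tool_pos: [0.5209, -0.2869, 0.1764]
eef_rot: [0.677, 0.736, 0.001, 0.004]
contact_force: [0.3, -0.2, 0.7]
opening: 0.348
finger_force: 0.0
```

```bash
python3 - <<'E'
from h import *
s=r.get_state(); print(s["tool_pos"],s["contact_force"],s["opening"]*88)
for c in("top","side"):
    im=cams.snapshot(c); cv2.imwrite(f"pics/{c}5.png",im[:,:,::-1])
    for n in("bracket_centre","stop_grip"):print(c,[(np.round(d["position"],4).tolist(),round(d["p"],2)) for d in models.place_of(c,n)[:4]])
a=cv2.imread("pics/side5.png")[40:220,280:440];b=cv2.imread("pics/top5.png")[160:300,350:490]
cv2.imwrite("pics/i.png",np.hstack([cv2.resize(a,(400,450),interpolation=3),cv2.resize(b,(400,450),interpolation=3)]))
print(fx(0,.125,.063))
to(fx(0,.125,.13),YAW+np.pi/2)
E
```

```text
[ 0.52087918 -0.28693046  0.17640511] [ 0.27126706 -0.2329357   0.69609956] 30.66750964794285
top [([0.3442, -0.2047, 0.0299], 0.86), ([0.6878, -0.0926, 0.0296], 0.84), ([0.7268, 0.2537, 0.0335], 0.79), ([0.5228, -0.2864, 0.0341], 0.72)]
top [([0.5184, -0.2879, 0.0008], 0.68), ([0.5049, 0.1357, 0.0592], 0.56)]
side [([0.3451, -0.2023, 0.0267], 0.98), ([0.6879, -0.094, 0.0298], 0.86), ([0.7291, 0.2592, 0.0298], 0.69), ([0.5168, -0.2885, 0.0333], 0.67)]
side [([0.5055, 0.1327, 0.0563], 0.74)]
[0.50500668 0.13586703 0.063     ]
shift [0.4209, 0.0234, 0.0412] turn [-0.0029, 0.0006, 1.4709] q7 0.22
```

View pics/i.png

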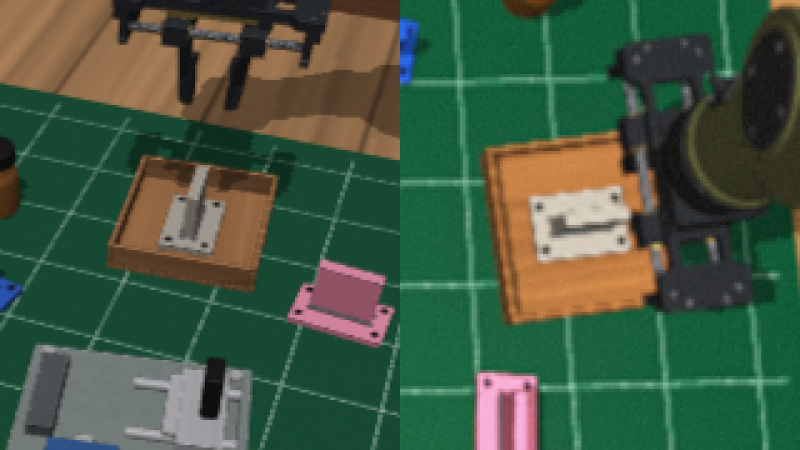

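The bracket stands upright in the tray, foot at (190,215) in the left crop and (580,222) in the right, clear of all walls. On to the stop handle.

Call:
jog_arm --turn '[[0,0,0.1],[0,0,0.2],[0,0,0.32],[0,0,0.44],[0,0,0.56],[0,0,0.68],[0,0,0.8],[0,0,0.92],[0,0,1.04],[0,0,1.16],[0,0,1.28],[0,0,1.4],[0,0,1.471],[0,0,1.471],[0,0,1.471],[0,0,1.471]]' --translation '[[0.02,0,0],[0.05,0.002,0],[0.085,0.004,0],[0.12,0.006,0],[0.155,0.008,0],[0.19,0.01,0],[0.225,0.012,0],[0.26,0.014,0],[0.295,0.016,0],[0.33,0.018,0],[0.365,0.02,0],[0.395,0.022,0],[0.41,0.023,0.01],[0.4205,0.0234,0.03],[0.4205,0.0234,0.041],[0.4205,0.0234,0.041]]' --grip '[0.65,0.65,0.65,0.65,0.65,0.65,0.65,0.65,0.65,0.65,0.65,0.65,0.65,0.65,0.65,0.65]'

```text
clock: 18.6
tool_pos: [0.5053, 0.1341, 0.13]
eef_rot: [0.996, 0.092, -0.001, 0.0]
contact_force: [-0.3, 0.4, -0.4]
opening: 0.348
finger_force: 0.0
```

```bash
python3 - <<'E'
from h import *
s=r.get_state(); print(s["tool_pos"],s["contact_force"],s["opening"]*88,s["q"].round(2))
for c in("top","side"):
    im=cams.snapshot(c); cv2.imwrite(f"pics/{c}6.png",im[:,:,::-1])
    for n in("stop_grip","stop_pointer","mark_line"):print(c,n,[(np.round(d["position"],4).tolist(),round(d["p"],2)) for d in models.place_of(c,n)[:3]])
a=cv2.imread("pics/side6.png")[130:310,250:410]
cv2.imwrite("pics/j.png",cv2.resize(a,(530,596),interpolation=3))
to(fx(0,.125,.063),YAW+np.pi/2)
E
```

```text
[0.50528249 0.13414019 0.13000269] [-0.33835227  0.4176245  -0.41755437] 30.651996233020505 [-0.47  0.77  0.2   1.99 -0.35  0.41 -1.39]
top stop_grip []
top stop_pointer []
top mark_line []
side stop_grip [([0.5066, 0.131, 0.0592], 0.78), ([0.5179, -0.2861, 0.0015], 0.34), ([0.5404, 0.1421, 0.0319], 0.16)]
side stop_pointer []
side mark_line [([0.5392, 0.1943, 0.0221], 0.49)]
shift [-0.0011, -0.0012, 0.0684] turn [-0.0001, -0.0008, -0.0005] q7 -1.39
```

View pics/j.png

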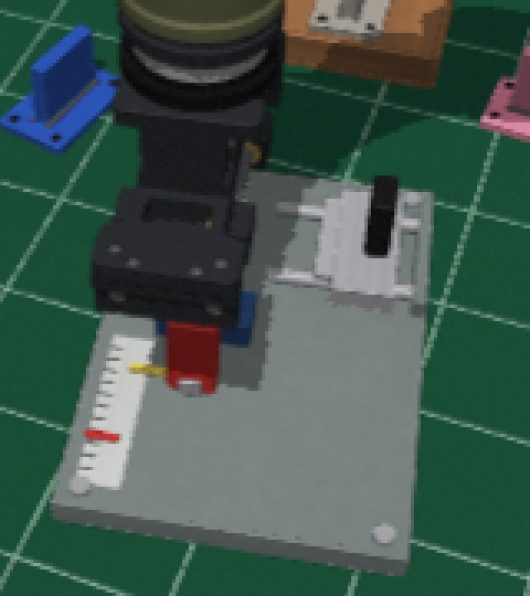

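The gripper is over the red handle at (192,355). The pointer at (147,369) and the mark at (102,436) are both visible. Going down and gripping.

Call:
jog_arm --turn '[[0,0,0],[0,0,0],[0,0,0],[0,0,0],[0,0,0],[0,0,0],[0,0,0],[0,0,0],[0,0,0],[0,0,0]]' --translation '[[-0.001,0,0.01],[-0.001,0,0.025],[-0.001,0,0.04],[-0.001,0,0.055],[-0.001,0,0.066],[-0.001,0,0.066],[-0.001,0,0.066],[-0.001,0,0.066],[-0.001,0,0.066],[-0.001,0,0.066]]' --grip '[0.65,0.65,0.65,0.65,0.65,0.65,0.95,0.95,0.95,0.95]' --force 50

```text
clock: 20.25
tool_pos: [0.5052, 0.1359, 0.0654]
eef_rot: [0.996, 0.093, 0.0, -0.001]
contact_force: [-0.4, 3.8, 1.5]
opening: 0.18
finger_force: 50.0
```

```bash
cat >> h.py <<'E'
def gauge():
    "fixture-y (mm) of mark and pointer from colours in the side picture"
    f=cams.snapshot("side")[170:320,250:320].astype(int); a,b,c=f[...,0],f[...,1],f[...,2]
    for nm,m,z in(("red",(a>140)&(b<90)&(c<100),.023),("yel",(a>140)&(b>120)&(c<100),.03)):
        k,l,st,ce=cv2.connectedComponentsWithStats(m.astype(np.uint8))
        for i in range(1,k):
            if st[i][4]<6: continue
            u,v=ce[i]+[250,170]; P=pix2w("side",u,v,z)[:2]-O; cs,sn=np.cos(YAW),np.sin(YAW)
            print(nm,st[i][4],u.round(1),v.round(1),"fx x,y mm",(1000*np.array([cs*P[0]+sn*P[1],-sn*P[0]+cs*P[1]])).round(1))
E
python3 - <<'E'
from h import *
s=r.get_state(); print(s["tool_pos"],s["contact_force"],s["opening"]*88,s["finger_force"]); gauge();gauge()
E
```

```text
[0.50516983 0.13585956 0.0653983 ] [-0.37126462  3.84290132  1.51037276] 15.838464546268645 50.00337917357683
red 24 280.2 261.2 fx x,y mm [ 46.2 171.2]
red 24 280.2 261.2 fx x,y mm [ 46.2 171.2]
```

Call:
jog_arm --turn '[[0,0,0],[0,0,0],[0,0,0],[0,0,0],[0,0,0],[0,0,0],[0,0,0],[0,0,0],[0,0,0],[0,0,0],[0,0,0]]' --translation '[[0,-0.005,0],[0,-0.01,0],[0,-0.016,0],[0,-0.022,0],[0,-0.028,0],[0,-0.034,0],[0,-0.039,0],[0,-0.043,0],[0,-0.046,0],[0,-0.046,0],[0,-0.046,0]]' --grip '[0.95,0.95,0.95,0.95,0.95,0.95,0.95,0.95,0.95,0.95,0.95]' --force 58

```text
clock: 21.72
tool_pos: [0.4982, 0.1733, 0.0654]
eef_rot: [0.996, 0.089, 0.001, 0.004]
contact_force: [1.8, -11.5, 3.9]
opening: 0.175
finger_force: 58.2
```

```bash
python3 - <<'E'
from h import *
s=r.get_state(); P=s["tool_pos"][:2]-O
print(s["tool_pos"],s["contact_force"],s["opening"]*88,"fy",-np.sin(YAW)*P[0]+np.cos(YAW)*P[1]); gauge()
im=cams.snapshot("side")[:,:,::-1];t=cams.snapshot("top")[:,:,::-1]
cv2.imwrite("pics/k.png",np.hstack([cv2.resize(im[220:300,250:330],(400,400),interpolation=3),cv2.resize(t[180:280,210:310],(400,400),interpolation=3)]))
E
```

```text
[0.49822514 0.17325427 0.06535439] [  1.84595573 -11.47016942   3.90729329] 15.440489752626217 fy 0.1629967177691851
```

View pics/k.png

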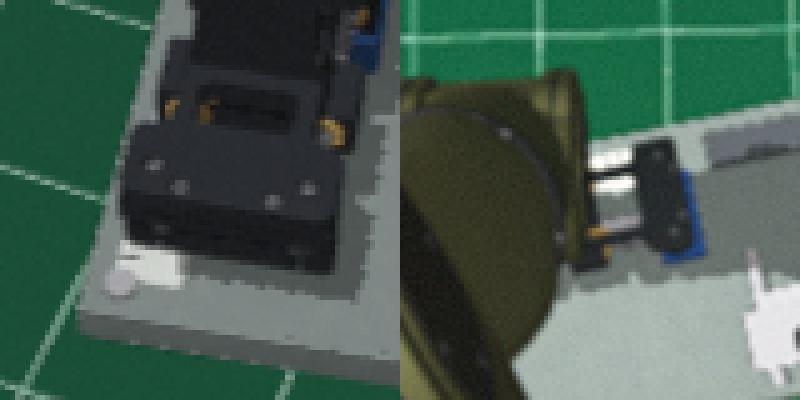

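The gripper's body now hides the pointer and mark from both cameras. I'll measure the mark-to-pointer distance more precisely from the unoccluded stored pictures and set the travel by the TCP, since the pads hold the handle positively along the pull.

```bash
python3 - <<'E'
from h import *
def loc(P):
    P=P[:2]-O; c,s=np.cos(YAW),np.sin(YAW); return 1000*np.array([c*P[0]+s*P[1],-s*P[0]+c*P[1]])
def pix(c,P):
    p=C[c]; q=R.from_quat(p["orientation"]).inv().apply(np.array(P)-p["eye"]); return np.array([p["cx"]-p["fx"]*q[0]/q[2],p["cy"]+p["fy"]*q[1]/q[2]])
def wc(f,cen,red,rad,c,z):
    u0,v0=np.round(cen).astype(int); w=f[v0-rad:v0+rad+1,u0-rad:u0+rad+1].astype(float); r_,g,b=w[...,0],w[...,1],w[...,2]
    m=np.clip((r_-np.maximum(g,b)) if red else (np.minimum(r_,g)-b),0,None); m[m<.35*m.max()]=0
    k,l=cv2.connectedComponents((m>0).astype(np.uint8)); i=l[np.unravel_index(m.argmax(),m.shape)]; m[l!=i]=0
    ys,xs=np.mgrid[v0-rad:v0+rad+1,u0-rad:u0+rad+1]; u,v=(m*xs).sum()/m.sum(),(m*ys).sum()/m.sum()
    return loc(pix2w(c,np.array(u),np.array(v),z)),int((m>0).sum())
for n in("top0","top1","top2","top3","top4","top5","side0","side1","side2","side3","side4","side5","side6"):
    f=cv2.imread(f"pics/{n}.png")[:,:,::-1]; c=n[:-1]
    a=wc(f,pix(c,fx(.046,.171,.023)),1,6,c,.023); b=wc(f,pix(c,fx(.031,.125,.03)),0,5,c,.03)
    print(n,a[0].round(1),a[1],b[0].round(1),b[1],(a[0]-b[0])[1].round(2))
E
```

```text
top0 [ 46.3 171.5] 18 [ 27.3 123.9] 14 47.66
top1 [ 47.5 171.4] 15 [ 26.9 123.8] 15 47.67
top2 [ 46.5 171.5] 16 [ 27.2 123.8] 14 47.64
top3 [ 47.  171.5] 16 [ 26.9 123.8] 15 47.71
top4 [ 46.3 171.5] 18 [ 27.3 123.9] 14 47.65
top5 [ 46.1 171.4] 17 [ 27.7 123.8] 15 47.6
side0 [ 46.3 170.9] 26 [ 29.4 123.2] 27 47.73
side1 [ 46.1 171. ] 27 [ 29.4 123.2] 27 47.78
side2 [ 46.3 170.9] 26 [ 29.4 123.2] 27 47.73
side3 [ 46.3 170.9] 26 [ 29.4 123.2] 27 47.73
side4 [ 46.3 170.9] 26 [ 29.4 123.2] 27 47.73
side5 [ 46.3 170.9] 26 [ 29.4 123.2] 27 47.74
side6 [ 46.3 170.9] 26 [ 30.2 123.5] 25 47.44
```

Both cameras agree: the mark is 47.7 mm beyond the pointer, within the stated 28–55 mm. The stop has travelled 38.0 mm, so the target is TCP fixture y of 0.1727.

Call:
jog_arm --turn '[[0,0,0],[0,0,0],[0,0,0],[0,0,0],[0,0,0],[0,0,0]]' --translation '[[0,-0.003,0],[0,-0.006,0],[0,-0.009,0],[0,-0.011,0],[0,-0.011,0],[0,-0.011,0]]' --grip '[0.95,0.95,0.95,0.95,0.95,0.95]'

```text
clock: 22.62
tool_pos: [0.4964, 0.1831, 0.0654]
eef_rot: [0.996, 0.089, 0.001, 0.005]
contact_force: [2.3, -13.8, 3.8]
opening: 0.175
finger_force: 58.2
```

```bash
cat > g.py <<'E'
from h import *
s=r.get_state(); P=s["tool_pos"][:2]-O
print(s["clock"],s["tool_pos"],s["eef_rot"].round(4),s["contact_force"],s["opening"]*88,"fx",np.cos(YAW)*P[0]+np.sin(YAW)*P[1],"fy",-np.sin(YAW)*P[0]+np.cos(YAW)*P[1])
E
python3 g.py
```

```text
22.625 [0.49640263 0.18314152 0.06535874] [0.996  0.0889 0.0011 0.0047] [  2.31563388 -13.7823021    3.77409513] 15.373600294010203 fx 0.0002387434539592448 fy 0.17305049313947965
```

Call:
jog_arm --turn '[[0,0,0],[0,0,0],[0,0,0],[0,0,0],[0,0,0],[0,0,0],[0,0,0],[0,0,0]]' --translation '[[0,0,0],[0,0,0],[0,0,0],[0,0,0],[0,0,0],[0,0,0],[0,0,0],[0,0,0]]' --grip '[0.95,0.95,0.95,0.95,0.95,0.95,0.95,0.95]'

```text
clock: 23.62
tool_pos: [0.4964, 0.1831, 0.0654]
eef_rot: [0.996, 0.089, 0.001, 0.005]
contact_force: [2.5, -13.3, 4.3]
opening: 0.173
finger_force: 58.2
```

```bash
python3 g.py; python3 - <<'E'
from h import *
for c in("side","top"):
    cams.snapshot(c)
    for n in("jaw_grip","bracket_centre","stop_grip","stop_pointer","mark_line"): print(c,n,[(np.round(d["position"],3).tolist(),round(d["p"],2)) for d in models.place_of(c,n)[:4]])
print(fx(0,.1727,.063),fx(-.097,0,.063))
E
```

```text
23.625 [0.49642526 0.18311606 0.06537913] [0.996  0.0889 0.0011 0.0047] [  2.54496553 -13.25157727   4.33488074] 15.23736327805711 fx 0.0002563033594196011 fy 0.17302130265113547
side jaw_grip [([0.427, -0.005, 0.062], 0.8)]
side bracket_centre [([0.344, -0.206, 0.028], 0.85), ([0.686, -0.094, 0.028], 0.78), ([0.516, -0.285, 0.035], 0.71), ([0.727, 0.256, 0.029], 0.57)]
side stop_grip []
side stop_pointer []
side mark_line []
top jaw_grip [([0.735, -0.249, -0.0], 0.66), ([0.428, -0.002, 0.061], 0.61)]
top bracket_centre [([0.346, -0.205, 0.031], 0.97), ([0.521, -0.287, 0.034], 0.95), ([0.687, -0.092, 0.026], 0.94), ([0.727, 0.252, 0.032], 0.76)]
top stop_grip []
top stop_pointer []
top mark_line []
[0.49623243 0.18275309 0.063     ] [ 0.43265518 -0.00484281  0.063     ]
```

Everything holds steady: the jaw is open, the bracket is upright in the tray, and the stop is within about 0.5 mm of the mark by TCP travel. Handing in.

```bash
python3 -c "
from plant import r
print(r.finish_job())"
```

```text
the job is handed in; nothing more can be done
None
```

The job is handed in (no verdict returned): the jaw is fully open, the bracket stands upright in the tray, and the gripper still holds the end stop within about 0.5 mm of the mark, judged from the arm's travel because the gripper hid the pointer and line from both cameras.

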